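Change the spent paste cartridge in the fork holder

TASK

Change the paste cartridge: take the spent one (red cap) out of the holder through the open front of its slot and stand it in the round return pot, then take the fresh one (green cap) from the tray and slide it by its neck into the slot that has come free, until its flange drops fully home behind the yellow lip. Keep both cartridges upright throughout, and leave the blue cartridges, the bottles and the tweezer stand standing where they are.

Things in the scene. Friction and masses are not known exactly. Their poses are not given: they have to be found in the camera images.
- spent: The spent cartridge, red flange and cap, clear body; it starts hanging in one of the three holder slots. In mm: foot disc 30 dia (height 0-12), body 24 dia (12-75), thin neck 12 dia (75-90), flange 34 dia (90-96), cap stub 18 dia (96-136, grip here); 0.07 kg. Origin: centre of the underside; z up its axis; round, so its yaw is free.
- spent_flange (a point): Centre of the underside of the spent cartridge's flange, 90 mm above its origin.
- fresh: The fresh cartridge, green flange and cap, grey body; it starts standing in the tray. In mm: foot disc 30 dia (height 0-12), body 24 dia (12-75), thin neck 12 dia (75-90), flange 34 dia (90-96), cap stub 18 dia (96-136, grip here); 0.07 kg. Origin: centre of the underside; z up its axis; round, so its yaw is free.
- fresh_flange (a point): Centre of the underside of the fresh cartridge's flange, 90 mm above its origin.
- keep_1: A cartridge with blue flange and cap, hanging in another holder slot; leave it. Same shape as the others: flange 34 mm dia, stub 18 mm dia, 136 mm high. Origin: centre of the underside.
- keep_2: A second cartridge with blue flange and cap, in the remaining slot; leave it. Same shape as the others: flange 34 mm dia, stub 18 mm dia, 136 mm high. Origin: centre of the underside.
- holder: Fixed grey holder (sizes in mm); level aluminium fork plate 215 wide (y), 5 thick, top 115 above the bench, x = -31 to 35. Origin: on the bench below the middle seat. Three slots at y = +60, 0, -60 run along x, open at the front (-x). A yellow lip 3 high crosses the plate near the front, broken at the slots. Base plate 100 by 215 by 8. Seated cartridges' origins are 25 above the bench.
- slot_a (a point): At holder y = +60. Seat point of a slot (mm): on the plate top (115 above the bench), where a seated flange's underside centre rests; axes as the holder. The slot is 16 wide, closed at x = +8, mouth rounded from x = -23 to -31. The 3 high lip lies at x = -23 to -19: bring the neck in with the flange 3 to 10 above the plate, then lower it. Foot, body and flange cannot pass the slot from above.
- slot_b (a point): Middle. Seat point of a slot (mm): on the plate top (115 above the bench), where a seated flange's underside centre rests; axes as the holder. The slot is 16 wide, closed at x = +8, mouth rounded from x = -23 to -31. The 3 high lip lies at x = -23 to -19: bring the neck in with the flange 3 to 10 above the plate, then lower it. Foot, body and flange cannot pass the slot from above.
- slot_c (a point): At holder y = -60. Seat point of a slot (mm): on the plate top (115 above the bench), where a seated flange's underside centre rests; axes as the holder. The slot is 16 wide, closed at x = +8, mouth rounded from x = -23 to -31. The 3 high lip lies at x = -23 to -19: bring the neck in with the flange 3 to 10 above the plate, then lower it. Foot, body and flange cannot pass the slot from above.
- pot: Fixed dark steel return pot (sizes in mm), round, open at the top: outside 48 dia, inside 40 dia, 45 high, inner floor 5 above the bench, on a disc 90 dia, 5 high. Origin: centre of the underside.
- tray: Fixed black delivery tray (sizes in mm) 160 (x) by 140 (y), walls 4 thick and 22 high, floor 4 thick. Origin: centre of the underside.
- vial: Amber bottle 40 mm dia, 135 mm high, standing in the tray beside the fresh cartridge; leave it. Origin: centre of the underside.
- wash: White wash bottle with blue cap, 56 mm dia, 150 mm high, standing in front of the holder; leave it. Origin: centre of the underside.
- tweezers: Steel tweezer stand, block 50 by 45 by 30 mm high, tweezers up to 118 mm high, in front of the holder; leave it. Origin: centre of the underside.
Things that resemble listed ones, but are neither listed nor needed, are in the scene too. There is more than one size of the spent; the one meant has the size given above.

How it is judged:
By the outcome, as a careful person would: the job done as asked, in the order asked, and still so for the second after the job is handed in, with the robot touching nothing.
It also fails if it takes over 67 s, if anything falls off the work surface, if the arm or the gripper's body presses on something with over 40 N, if the wrist force passes 120 N, or if a joint passes its speed limit or range.

ROBOT

A 7-joint arm with a two-finger parallel gripper is mounted at the origin on the work surface. World frame = base frame: x ahead of the robot, y to its left, z up, the work surface at z = 0. Lengths are in m, angles in degrees, forces in N, time in s.
With the tool pointing down it reaches from about 0.425 to 0.875 m from the base axis. Payload 4.7 kg.
Tool frame: the origin (TCP) lies on the centre line of the jaws, within the pads' length; the fingertips stand 17 mm ahead of it and the grasp point (between the pads) lies 2 mm behind it; z points along the fingers, y is the line along which they close (so a half turn about z gives the same grasp; the last joint's range is limited). The gripper opens to 87 mm and grips with 3 to 60 N. Pads are 19 mm wide; open, the fingers measure 117 mm over their backs; the gripper's body (75 mm by 190 mm) begins 51 mm behind the grasp point.
Start: joints at [76.667, 18.392, -4.016, 83.108, 1.295, 78.541, -3.26], TCP at [0.159, -0.63, 0.207] pointing down, gripper open.
Joint ranges: [-163.93, 163.93], [-17.29, 119.83], [-79.2, 71.16], [3.27, 140.29], [-89.18, 269.18], [5.43, 117.66], [-154.24, 154.24]. Speed limits (degrees/s): [147.25, 147.25, 180, 180, 180, 180, 180].

INTERFACE

Orientations are given as [roll, pitch, yaw] about the fixed x, y, z axes, in that order (R = Rz(yaw) Ry(pitch) Rx(roll)).
In Python, from cell import env, read_camera gives the robot as it stands.
- The arm moves only by the shell command python3 -m jog 'ROWS' [FORCE]. ROWS is JSON, a list of rows, each a list of 5 numbers: the opening, from 0 (shut) to 1 (fully open), then the shift along the tool's x, y, z each as a share of 0.02 m, from -1 to 1, then the turn about the tool's z as a share of 45 degrees, from -1 to 1. In form: [[gripper, x, y, z, yaw], ...]. A call has 1 to 12 rows; each row shifts and turns the commanded pose from where the row before left it, along the tool's axes as they then stand; what a row does not reach is not made up. A row lasts 1/12 s, in which the tool goes at most 41.7 mm and 7.16 degrees, less where a joint would pass 70% of its speed; a pose out of reach is approached as far as the arm can. A call with a number of a shift or a turn outside -1 to 1 is refused whole. A call with a gripper value outside its range is refused whole. The fingers move at their own pace and stop on an object; FORCE is the grip in N (left out, the last holds). Time passes only in rows, so rows that do not move let the fingers close. It gives the time, the measured TCP pose, the force, the opening and the grip force at its end, in the units of the state.
- env.get_obs(): the state, without advancing time (a new reading comes with each control period).
- read_camera(name): name is "scene" or "top" or "wrist"; returns a dict with "color" (420x560x3 uint8, red, green, blue), "range_z" (420x560 float32, m along the optical axis (not along the pixel's ray), 0 where there is no reading), "mtx" (3x3 intrinsics, pixels), "world_from_camera" (4x4, takes a point from camera to world coordinates); the wrist camera has in their place "T_tool_cam" (4x4, takes a point from camera to tool coordinates, whose origin is the TCP and whose axes are the flange's). Camera axes: x right, y down, z forward; pixel columns grow to the right and rows downward; lengths in m; the calibration is good to about 2 mm. A picture is of the moment at which its call begins: read the wrist's pose just before it.
- env.sign_off(): hands the job in; it is judged then, once.
The state is a dict: "time_s": time; "qpos": joint angles; "joint_velocities": joint speeds; "effort": joint torques, N m; "tool_pos": TCP position; "tool_rot": TCP orientation; "force": force on the tool from outside, world axes, zero at the start; "wrist_torque": the same for the moment, N m; "grip_width": finger opening in m; "grasp_force": force on a finger pad.
Only numpy, scipy, OpenCV 4.12 (cv2) and the standard library are available. Lean on these libraries where they do the work, as an engineer would, in place of code of your own. Each camera call takes 0.05 s, during which the arm holds its last target. There are 200 camera calls.

## Working session

There is one attempt and no reset: what is moved stays moved. The work goes in short steps, Python scripts to look and compute and a shell command to move; the robot and the scene stay as the last step left them, time stands still between calls to the robot, and variables do not carry over. Pictures are saved under pics/ and viewed, at most 10 in all, crops included, and the job is handed in when it is done.

```bash
mkdir -p pics; ls
cat > h.py <<'E'
import numpy as np, cv2
from scipy.spatial.transform import Rotation as R
from cell import env, read_camera
def cam(name):
    o=env.get_obs(); c=read_camera(name)
    if name=="wrist":
        T=np.eye(4);T[:3,:3]=R.from_euler('xyz',o['tool_rot'],degrees=True).as_matrix();T[:3,3]=o['tool_pos']
        c['world_from_camera']=T@c['T_tool_cam']
    return c
def cloud(c):
    z=c['range_z'];v,u=np.indices(z.shape);K=c['mtx'];T=c['world_from_camera']
    P=np.stack([(u-K[0,2])*z/K[0,0],(v-K[1,2])*z/K[1,1],z],-1)
    W=P@T[:3,:3].T+T[:3,3]; W[z<=0]=np.nan
    return W
E
python3 - <<'E'
from h import *
import pickle
o=env.get_obs();print({k:np.round(v,3) for k,v in o.items()})
for n in("scene","top"):
    c=cam(n);pickle.dump(c,open(n+'.pkl','wb'));cv2.imwrite(f'pics/{n}1.png',c['color'][...,::-1]);print(c['world_from_camera'].round(3),c['mtx'])
E
```

```text
pics
{'time_s': np.float64(0.0), 'qpos': array([76.671, 18.438, -4.015, 83.175,  1.293, 78.539, -3.26 ]), 'joint_velocities': array([ 0.041,  0.041, -0.087, -0.037, -0.02 ,  0.015, -0.058]), 'effort': array([-0.0000e+00, -4.9128e+01, -4.0400e-01, -3.1253e+01, -6.4000e-02,
        4.4000e-02,  0.0000e+00]), 'tool_pos': array([ 0.159, -0.63 ,  0.206]), 'tool_rot': array([-1.79893e+02,  4.00000e-03,  1.41390e+01]), 'force': array([-0.387,  0.242,  0.202]), 'wrist_torque': array([-0.034,  0.022,  0.008]), 'grasp_force': np.float64(0.0), 'grip_width': np.float64(0.086)}
[[-0.53   0.56  -0.636  1.2  ]
 [ 0.848  0.363 -0.387  0.382]
 [ 0.014 -0.745 -0.667  0.751]
 [ 0.     0.     0.     1.   ]] [[415.39623442   0.         281.73369356]
 [  0.         415.39623442 211.59180989]
 [  0.           0.           1.        ]]
[[ 0.013 -0.987  0.157  0.455]
 [-1.    -0.017 -0.025  0.018]
 [ 0.027 -0.157 -0.987  0.93 ]
 [ 0.     0.     0.     1.   ]] [[412.33429927   0.         284.29593749]
 [  0.         412.33429927 214.06958456]
 [  0.           0.           1.        ]]
```

View pics/scene1.png

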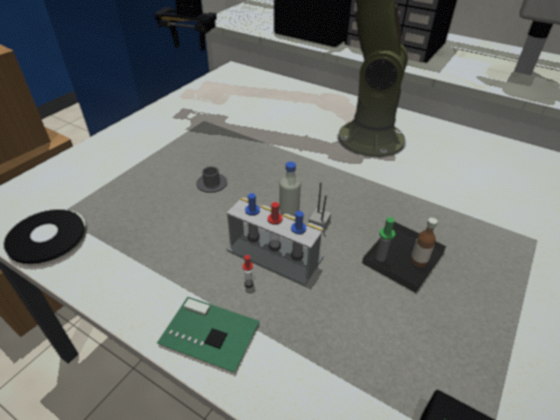

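View pics/top1.png

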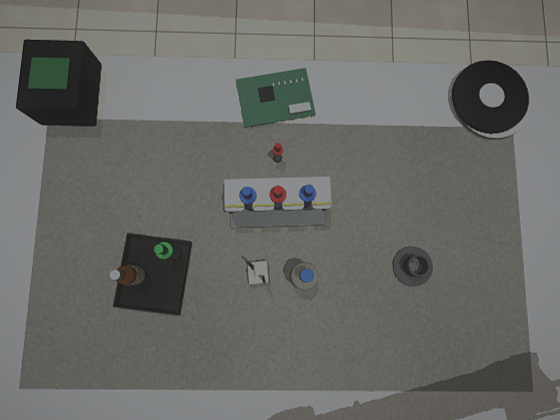

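Both views show blue, red and blue in the holder, with red in the middle slot at scene (275,212) and top (278,193). What could be mistaken for what I want:
- **Spent:** the small red-capped copy standing behind the holder, at scene (248,268) and top (278,150). It's too small and isn't in a slot.
- **Fresh:** the amber bottle at scene (426,243). The green cap is at scene (389,228), top (163,250).

The pot is at top (413,266). The wash bottle (305,275) and tweezers (258,271) stand in front of the holder. I'll check the choice in a close crop and measure.

Run:
```python
from h import *
import pickle
C={n:pickle.load(open(n+'.pkl','rb')) for n in("scene","top")}
a=cv2.resize(C['scene']['color'][150:300,200:340],None,fx=2.8,fy=2.8,interpolation=3)
b=cv2.resize(C['top']['color'][130:300,215:345],None,fx=2.47,fy=2.47,interpolation=3)
a=cv2.resize(a,(400,420));b=cv2.resize(b,(330,420))
cv2.imwrite('pics/crop1.png',np.hstack([a,b])[...,::-1])
for n,c in C.items():
    W=cloud(c); h=cv2.cvtColor(c['color'],cv2.COLOR_RGB2HSV).astype(int)
    H,S,V=h[...,0],h[...,1],h[...,2]
    on=(W[...,0]>.2)&(W[...,0]<.85)&(abs(W[...,1])<.5)&(W[...,2]>.03)&(W[...,2]<.2)
    for nm,m in dict(red=((H<6)|(H>174))&(S>150),green=(H>50)&(H<75)&(S>140),blue=(H>108)&(H<125)&(S>140),yellow=(H>20)&(H<33)&(S>110)).items():
        k,l,st,ce=cv2.connectedComponentsWithStats((m&on).astype('uint8'))
        for i in range(1,k):
            if st[i,4]>15:
                p=W[l==i]; top=p[p[:,2]>np.nanmax(p[:,2])-.008]
                print(n,nm,ce[i].round(),st[i,4],'z',p[:,2].min().round(3),p[:,2].max().round(3),'mean',p.mean(0).round(4),'top',top.mean(0).round(4),'min',p.min(0).round(3),'max',p.max(0).round(3))
    # plate
    if n=='top':
        m=(abs(W[...,2]-.115)<.004)&on
        k,l,st,ce=cv2.connectedComponentsWithStats(m.astype('uint8'));i=1+st[1:,4].argmax()
        print('plate',cv2.minAreaRect(W[l==i][:,:2].astype('float32')),W[l==i].mean(0))
        for nm,(u0,u1,v0,v1) in dict(pot=(385,440,240,295),wash=(285,325,255,295),tw=(240,275,250,290),tray=(105,200,225,320)).items():
            p=W[v0:v1,u0:u1].reshape(-1,3);
            for lo,hi in((.003,.01),(.015,.035),(.036,.055),(.055,.125),(.125,.16)):
                q=p[(p[:,2]>lo)&(p[:,2]<hi)]
                if len(q)>5: print(nm,lo,len(q),'min',q.min(0).round(3),'max',q.max(0).round(3),'mean',q.mean(0).round(3), cv2.minEnclosingCircle(q[:,:2].astype('float32')))
```

```text
scene red [275. 205.] 30 z 0.156 0.162 mean [0.6245 0.0145 0.1593] top [0.6245 0.0145 0.1593] min [0.618 0.007 0.156] max [0.631 0.02  0.162]
scene red [275. 219.] 61 z 0.117 0.13 mean [0.6272 0.0158 0.1204] top [0.6262 0.0137 0.1268] min [ 0.607 -0.001  0.117] max [0.64  0.028 0.13 ]
scene red [247. 257.] 19 z 0.089 0.094 mean [0.734  0.0146 0.0923] top [0.734  0.0146 0.0923] min [0.727 0.009 0.089] max [0.738 0.019 0.094]
scene red [247. 266.] 44 z 0.062 0.082 mean [0.7361 0.0154 0.0671] top [0.7391 0.0153 0.0798] min [0.723 0.004 0.062] max [0.744 0.023 0.082]
scene blue [290. 165.] 40 z 0.144 0.151 mean [ 0.4644 -0.0425  0.1485] top [ 0.4644 -0.0425  0.1485] min [ 0.454 -0.054  0.144] max [ 0.474 -0.032  0.151]
scene blue [252. 196.] 26 z 0.158 0.163 mean [ 0.6275 -0.0455  0.1596] top [ 0.6275 -0.0455  0.1596] min [ 0.62  -0.053  0.158] max [ 0.634 -0.04   0.163]
scene blue [252. 210.] 61 z 0.117 0.13 mean [ 0.6304 -0.0435  0.1203] top [ 0.6308 -0.047   0.1258] min [ 0.613 -0.06   0.117] max [ 0.641 -0.031  0.13 ]
scene blue [299. 214.] 35 z 0.157 0.162 mean [0.6215 0.0731 0.1598
[... 3664 characters left out ...]
ean [0.461 0.279 0.004] ((0.4716530442237854, 0.28940561413764954), 0.1390143781900406)
tray 0.015 689 min [0.377 0.201 0.015] max [0.55  0.359 0.035] mean [0.463 0.277 0.021] ((0.4633467495441437, 0.27960464358329773), 0.10541538149118423)
tray 0.036 79 min [0.44  0.224 0.036] max [0.518 0.314 0.054] mean [0.474 0.278 0.045] ((0.4783952534198761, 0.27046799659729004), 0.05819297581911087)
tray 0.055 526 min [0.44  0.22  0.055] max [0.525 0.33  0.125] mean [0.476 0.28  0.091] ((0.4841790199279785, 0.27613505721092224), 0.06364013999700546)
tray 0.125 196 min [0.452 0.227 0.125] max [0.518 0.325 0.143] mean [0.482 0.278 0.137] ((0.48493102192878723, 0.27687588334083557), 0.055938079953193665)
```

View pics/crop1.png

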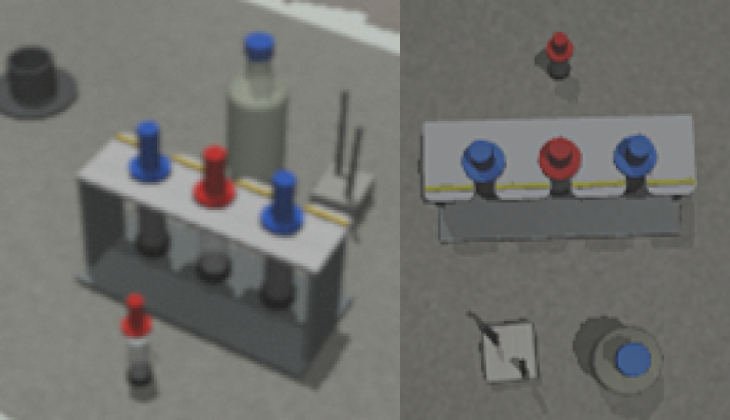

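The choice is confirmed: the spent cartridge is the red one between the two blues in slot_b, and the small red copy stands loose on the bench behind the holder. I'll move in towards it, turning to the holder's yaw of about 2.8° on the way.

```bash
python3 -m jog '[[0.5,0,0,0,0.126],[0.5,0,0,0,0.126],[0.5,0.76,-1,0,0],[0.5,0.76,-1,0,0],[0.5,0.76,-1,0,0],[0.5,0.76,-1,0,0],[0.5,0.76,-1,0,0],[0.5,0.76,-1,0,0],[0.5,0.76,-1,0,0],[0.5,0.76,-1,0,0],[0.5,0.76,-1,0,0],[0.5,0.76,-1,0,0]]' 15
python3 - <<'E'
from h import *
import pickle
for n in("scene","top"):
    c=pickle.load(open(n+'.pkl','rb'));W=cloud(c);r=c['color'].astype(int)
    m=(r[...,1]>1.6*r[...,0])&(r[...,1]>1.6*r[...,2])&(abs(W[...,0]-.48)<.1)&(abs(W[...,1]-.27)<.12)&(W[...,2]>.05)
    p=W[m]
    for lo,hi in((.09,.1),(.1,.13),(.133,.15)):
        q=p[(p[:,2]>lo)&(p[:,2]<hi)]
        if len(q):print(n,lo,len(q),q.min(0).round(4),q.max(0).round(4),q.mean(0).round(4))
    q=W[(W[...,2]>.13)&(abs(W[...,0]-.45)<.1)&(abs(W[...,1]-.33)<.06)&~m];print('vial top',len(q),q.mean(0).round(3))
    k=(W[...,2]>.06)&(W[...,2]<.09)&(abs(W[...,0]-.45)<.1)&(abs(W[...,1]-.31)<.06);q=W[k];print('vial body',q.min(0).round(3),q.max(0).round(3))
E
```

```text
time_s: 1.1
tool_pos: [0.3012, -0.4218, 0.2068]
tool_rot: [-180.0, 0.0, 2.8]
force: [-0.4, 0.5, 0.9]
grip_width: 0.0436
grasp_force: 0.0
scene 0.09 66 [0.4947 0.2238 0.0951] [0.526  0.2539 0.0999] [0.514  0.2409 0.0985]
scene 0.1 21 [0.5011 0.2239 0.1   ] [0.5203 0.254  0.1261] [0.5135 0.2376 0.1049]
scene 0.133 30 [0.5034 0.2317 0.1352] [0.5179 0.2454 0.1415] [0.5114 0.2385 0.1388]
vial top 64 [0.463 0.317 0.136]
vial body [0.451 0.296 0.06 ] [0.481 0.336 0.09 ]
top 0.09 72 [0.4944 0.2203 0.0962] [0.5245 0.2501 0.0999] [0.5089 0.2314 0.0986]
top 0.1 35 [0.4942 0.2201 0.1   ] [0.5242 0.2492 0.1274] [0.5054 0.2323 0.1017]
top 0.133 63 [0.5016 0.2293 0.1363] [0.5171 0.2446 0.1428] [0.5095 0.2369 0.1392]
vial top 98 [0.46  0.314 0.137]
vial body [0.44  0.295 0.061] [0.479 0.33  0.09 ]
```

```bash
python3 -m jog '[[0.5,0.76,-1,0,0],[0.5,0.76,-1,0,0],[0.5,0.76,-1,0,0],[0.5,0.76,-1,0,0],[0.5,0.76,-1,0,0],[0.5,0.76,-1,0,0],[0.5,0.76,-1,0,0],[0.5,0.76,-1,0,0],[0.5,0.76,-1,0,0],[0.5,0.76,-1,0,0],[0.5,0.76,-1,0,0],[0.5,0.76,-1,0,0]]'
python3 -m jog '[[0.5,0.76,-1,0,0],[0.5,0.76,-1,0,0],[0.5,0.76,-1,0,0],[0.5,0.76,-1,0,0],[0.5,0.76,-1,0,0],[0.5,0.76,-1,0,0],[0.5,0.76,-1,0,0],[0.5,0.5,-0.6,0,0],[0.5,0,0,0,0],[0.5,0,0,0,0]]'
cat >> h.py <<'E'
def need(x,y,z):
    o=env.get_obs();M=R.from_euler('xyz',o['tool_rot'],degrees=True).as_matrix()
    print('pos',np.round(o['tool_pos'],4),'rot',np.round(o['tool_rot'],2),'need(units of 20mm)',(M.T@(np.array([x,y,z])-o['tool_pos'])/.02).round(3),'force',np.round(o['force'],1),'grip',np.round([o['grip_width'],o['grasp_force']],4),'t',o['time_s'])
E
python3 - <<'E'
from h import *
import pickle
c=cam('wrist');pickle.dump(c,open('w1.pkl','wb'));cv2.imwrite('pics/w1.png',c['color'][...,::-1])
print(c['T_tool_cam'].round(3),c['mtx'].round(1))
W=cloud(c);h=cv2.cvtColor(c['color'],cv2.COLOR_RGB2HSV).astype(int);H,S,V=h[...,0],h[...,1],h[...,2]
for nm,m in dict(red=((H<6)|(H>174))&(S>130),blue=(H>108)&(H<125)&(S>130)).items():
    k,l,st,ce=cv2.connectedComponentsWithStats((m).astype('uint8'))
    for i in range(1,k):
        if st[i,4]>80:
            p=W[l==i];p=p[~np.isnan(p[:,0])];print(nm,ce[i].round(),st[i,4])
            for lo,hi in((.117,.125),(.156,.165)):
                q=p[(p[:,2]>lo)&(p[:,2]<hi)]
                if len(q)>5:print('  ',len(q),q.min(0).round(4),q.max(0).round(4),cv2.minEnclosingCircle(q[:,:2].astype('float32')),np.median(q[:,2]))
need(.624,.0115,.145)
E
```

```text
time_s: 2.1
tool_pos: [0.4715, -0.1734, 0.2068]
tool_rot: [180.0, 0.0, 2.8]
force: [-0.1, 0.1, -0.6]
grip_width: 0.0433
grasp_force: 0.0
time_s: 2.93
tool_pos: [0.5798, -0.0163, 0.2065]
tool_rot: [-180.0, 0.1, 2.9]
force: [-0.5, -0.7, 0.2]
grip_width: 0.0439
grasp_force: 0.0
[[ 0.    -0.952 -0.306  0.084]
 [ 1.     0.    -0.    -0.001]
 [ 0.    -0.306  0.952 -0.179]
 [ 0.     0.     0.     1.   ]] [[366.4   0.  274.6]
 [  0.  366.4 213.4]
 [  0.    0.    1. ]]
red [247.   7.] 410
red [238. 154.] 1559
   899 [ 0.6067 -0.0038  0.1191] [0.6395 0.0288 0.1249] ((0.6229092478752136, 0.012551039457321167), 0.016808928921818733) 0.1226672525642239
   639 [0.6142 0.0037 0.156 ] [0.6314 0.0215 0.1647] ((0.6226365566253662, 0.012572730891406536), 0.009052297100424767) 0.16262911897405066
blue [150. 155.] 1574
   928 [0.6032 0.0556 0.119 ] [0.6359 0.0881 0.1247] ((0.6193992495536804, 0.07195096462965012), 0.01698763482272625) 0.12263134484560387
   599 [0.6111 0.0636 0.1566] [0.6285 0.0805 0.1647] ((0.6197848320007324, 0.07222329080104828), 0.008806737139821053) 0.16259159732762937
blue [323. 155.] 1392
   806 [ 0.6093 -0.0634  0.1205] [ 0.6421 -0.0312  0.1248] ((0.6256374716758728, -0.046862754970788956), 0.01662120223045349) 0.1227148582848765
   578 [ 0.6174 -0.0552  0.1581] [ 0.6338 -0.039   0.1645] ((0.6256951093673706, -0.047285277396440506), 0.009051848202943802) 0.16264011300820827
blue [304. 367.] 776
pos [ 0.5795 -0.0177  0.2066] rot [1.7997e+02 8.0000e-02 2.8000e+00] need(units of 20mm) [ 2.297 -1.352  3.074] force [-0.3 -0.9  0.8] grip [0.0439 0.    ] t 2.9833
```

View pics/w1.png

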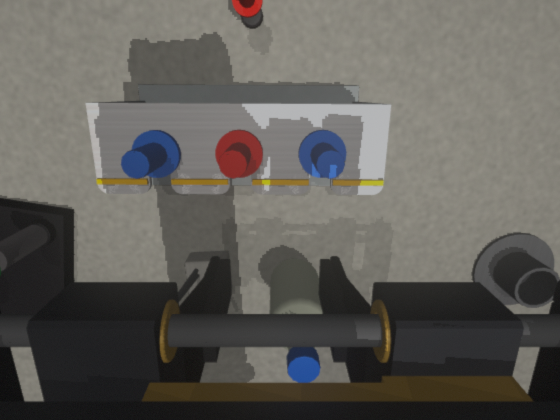

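The wrist view shows the spent cap at (238,154) between the blues at (150,155) and (323,155). It measures (0.6228, 0.0125), flange top z about 0.122 and cap top about 0.162, which agrees with the fixed cameras.

```bash
python3 -m jog '[[0.5,0.75,-0.47,0,0],[0.5,0.75,-0.47,0,0],[0.5,0.74,-0.47,0,0],[0.5,0,0,0,0],[0.5,0,0,0.6,0],[0.5,0,0,0.6,0],[0.5,0,0,0.3,0],[0.5,0,0,0,0]]'
python3 -c "
from h import *
need(.6228,.0125,.145)"
```

```text
time_s: 3.65
tool_pos: [0.6212, 0.0116, 0.1743]
tool_rot: [179.9, 0.3, 2.7]
force: [0.4, 1.0, -0.2]
grip_width: 0.0435
grasp_force: 0.0
pos [0.6212 0.0116 0.1743] rot [179.95   0.28   2.71] need(units of 20mm) [ 0.088 -0.041  1.463] force [ 0.4  1.  -0.2] grip [0.0435 0.    ] t 3.65
```

```bash
python3 -m jog '[[0.5,0.08,-0.04,0.5,0],[0.5,0,0,0.5,0],[0.5,0,0,0.45,0],[0.5,0,0,0,0],[0.1,0,0,0,0],[0.05,0,0,0,0],[0.05,0,0,0,0],[0.05,0,0,0,0],[0.05,0,0,0,0]]' 20
python3 -c "
from h import *
need(.6228,.0125,.151)"
```

```text
time_s: 4.4
tool_pos: [0.6253, 0.0143, 0.1486]
tool_rot: [180.0, -0.0, 2.8]
force: [0.5, -0.4, 0.6]
grip_width: 0.0181
grasp_force: 0.0
pos [0.6253 0.0143 0.1486] rot [ 1.7999e+02 -5.0000e-02  2.8100e+00] need(units of 20mm) [-0.13   0.083 -0.119] force [ 0.5 -0.4  0.6] grip [0.0181 0.    ] t 4.4
```

```bash
python3 -m jog '[[0,0,0,0,0],[0,0,0,0,0],[0,0,0,0,0]]' 20
python3 -c "
from h import *
need(.6228,.0125,.151)"
```

```text
time_s: 4.65
tool_pos: [0.6251, 0.0142, 0.1482]
tool_rot: [180.0, -0.0, 2.8]
force: [-0.4, -0.5, -1.1]
grip_width: 0.0026
grasp_force: 0.0
pos [0.6251 0.0142 0.1482] rot [ 1.7999e+02 -1.0000e-02  2.8000e+00] need(units of 20mm) [-0.117  0.08  -0.139] force [-0.4 -0.5 -1.1] grip [0.0026 0.    ] t 4.65
```

The fingers closed on nothing (2.6 mm). I'll look before going on.

Run:
```python
from h import *
c=cam('scene');a=cv2.resize(c['color'][130:300,190:350],(430,457),interpolation=3)
w=cam('wrist');b=cv2.resize(w['color'][80:420,:],(370,225))
im=np.zeros((457,800,3),'uint8');im[:,:430]=a;im[:225,430:]=b
t=cam('top');im[230:457,430:760]=cv2.resize(t['color'][130:300,215:345][20:110],(330,227),interpolation=3)
cv2.imwrite('pics/miss.png',im[...,::-1])
for n,c in(('scene',c),('top',t)):
    W=cloud(c);h=cv2.cvtColor(c['color'],cv2.COLOR_RGB2HSV).astype(int);H,S=h[...,0],h[...,1]
    m=((H<6)|(H>174))&(S>140)&(abs(W[...,0]-.6)<.1)&(W[...,2]>.05);p=W[m];print(n,len(p),p.min(0),p.max(0),p.mean(0))
```

```text
scene 134 [0.60906749 0.00070207 0.11660322] [0.64124323 0.02816212 0.15593411] [0.62873615 0.01624179 0.12918385]Traceback (most recent call last):
  File "<stdin>", line 9, in <module>
    return umr_minimum(a, axis, None, out, keepdims, initial, where)
ValueError: zero-size array to reduction operation minimum which has no identity
```

View pics/miss.png

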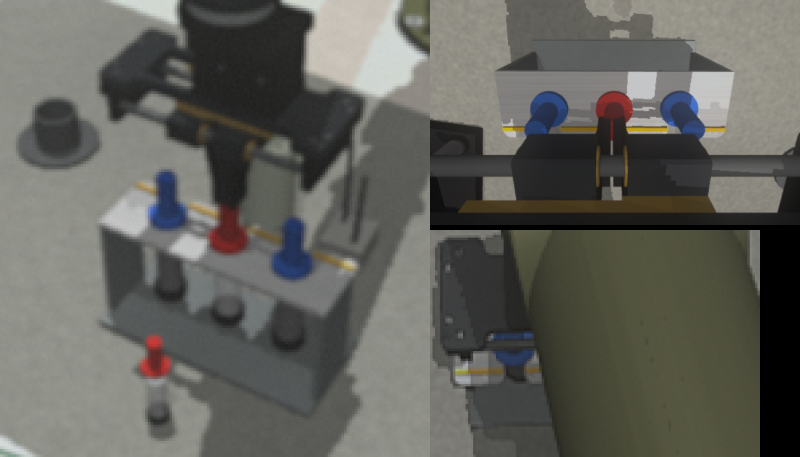

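Run:
```python
from h import *
c=cam('wrist');W=cloud(c);z=c['range_z']
b=cv2.resize(c['color'][190:400,180:380],(700,590),interpolation=3);cv2.imwrite('pics/w2.png',b[...,::-1])
np.set_printoptions(linewidth=200)
for v in range(215,370,8): print(v,[(int(u),*(W[v,u]*1000).round().astype(int).tolist()) if z[v,u]>0 else 0 for u in (262,270,276,282,290)])
need(.6228,.0125,.151)
```

```text
215 [(262, 640, 23, 117), (270, 641, 18, 118), (276, 641, 15, 117), (282, 640, 11, 116), (290, 641, 6, 117)]
223 [(262, 636, 23, 119), (270, 637, 18, 123), (276, 638, 15, 123), (282, 638, 11, 122), (290, 638, 6, 122)]
231 [(262, 632, 23, 123), (270, 632, 18, 122), (276, 633, 14, 123), (282, 633, 11, 123), (290, 633, 6, 123)]
239 [(262, 626, 23, 121), (270, 630, 18, 130), (276, 632, 14, 134), (282, 631, 11, 131), (290, 628, 6, 122)]
247 [(262, 621, 22, 122), (270, 630, 18, 141), (276, 631, 14, 143), (282, 631, 11, 143), (290, 628, 6, 137)]
255 [(262, 617, 22, 124), (270, 630, 18, 152), (276, 631, 15, 155), (282, 631, 11, 154), (290, 629, 7, 149)]
263 [(262, 635, 21, 172), (270, 634, 18, 171), (276, 634, 15, 170), (282, 634, 12, 170), (290, 636, 8, 174)]
271 [(262, 635, 21, 181), (270, 634, 17, 179), (276, 634, 15, 178), (282, 634, 12, 178), (290, 636, 9, 181)]
279 [(262, 635, 21, 189), (270, 635, 17, 187), (276, 634, 15, 185), (282, 635, 12, 187), (290, 636, 9, 189)]
287 [(262, 634, 21, 192), (270, 634, 17, 194), (276, 633, 15, 190), (282, 634, 12, 192), (290, 635, 9, 194)]
295 [(262,
[... 510 characters left out ...]
5, 253), (290, 657, 13, 252)]
335 [(262, 655, 19, 254), (270, 654, 17, 252), (276, 654, 16, 252), (282, 655, 15, 253), (290, 655, 13, 253)]
343 [(262, 652, 19, 253), (270, 652, 17, 253), (276, 652, 16, 252), (282, 652, 14, 253), (290, 653, 13, 253)]
351 [(262, 620, 19, 215), (270, 619, 16, 214), (276, 620, 14, 214), (282, 620, 12, 215), 0]
359 [(262, 616, 19, 215), (270, 615, 16, 213), (276, 616, 14, 214), (282, 616, 12, 214), (290, 628, 10, 229)]
367 [(262, 430, 19, 2), (270, 431, 10, 2), (276, 432, 4, 3), (282, 432, -3, 2), (290, 625, 10, 229)]
pos [0.625  0.0142 0.1481] rot [179.99   0.     2.8 ] need(units of 20mm) [-0.116  0.081 -0.144] force [-0.3 -0.6 -0.6] grip [0.0003 0.    ] t 4.85
```

View pics/w2.png

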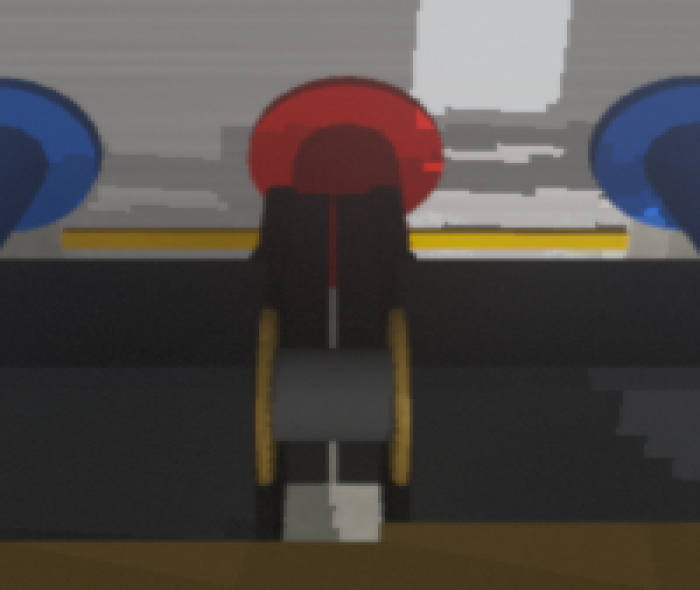

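Run:
```python
from h import *
import pickle
c=pickle.load(open('w1.pkl','rb'));c['range_z'];z=c['range_z']
K=c['mtx'];T=c['T_tool_cam']
def tool(c):
    c=dict(c);c['world_from_camera']=c['T_tool_cam'];return cloud(c)
for nm,c in(('open',c),('shut',cam('wrist'))):
    P=tool(c);m=(P[...,2]<.03)&(P[...,2]>-.06)&(abs(P[...,1])<.05)&(abs(P[...,0])<.03)
    if nm=='shut': m&=c['color'].max(-1)<70
    q=P[m]*1000;v,u=np.nonzero(m);print(nm,len(q),'tool z pctl',np.percentile(q[:,2],[0,50,90,97,100]).round(1),'v',v.min())
    for a in range(v.min(),v.min()+24,4):
        s=v==a;print(a,u[s].min(),u[s].max(),q[s].mean(0).round(1),q[s][:,1].min().round(1),q[s][:,1].max().round(1))
```

```text
open 3338 tool z pctl [-60.  -42.  -23.  -18.8 -15.9] v 256
256 213 336 [ 10.5  -0.8 -17.2] -30.5 28.9
260 210 339 [  9.6  -0.8 -19.8] -31.1 29.5
264 208 341 [  9.6  -0.8 -24. ] -31.2 29.9
268 207 342 [  9.4  -0.8 -27.9] -31.0 29.3
272 205 344 [  9.   -0.8 -30.9] -31.2 29.8
276 204 345 [  8.6  -0.8 -34. ] -31.0 29.5
shut 1964 tool z pctl [-59.9 -38.2 -19.5   0.6  22. ] v 247
247 191 191 [ -0.6 -49.9  19.9] -49.9 -49.9
251 189 191 [ -1.6 -49.8  16.3] -50.0 -49.5
255 187 190 [ -2.4 -49.8  12.5] -49.9 -49.8
259 185 294 [  8.3  -5.1 -15.9] -49.7 9.8
263 183 294 [  8.5  -5.2 -20.8] -50.0 8.2
267 181 293 [  8.5  -5.7 -24.9] -49.9 7.6
```

The wrist depth shows the fingertips 17 mm *behind* the reported TCP, both open and shut. The scene view agrees: the fingers shut just above the cap and touched nothing. I'll open again, check how low the gripper's carriage blocks hang, then go about 36 mm lower.

```bash
python3 -m jog '[[0.45,0,0,0,0],[0.45,0,0,0,0],[0.45,0,0,0,0],[0.45,0,0,0,0],[0.45,0,0,0,0],[0.45,-0.08,0.02,0,0]]' 20
python3 - <<'E'
from h import *
c=cam('wrist');W=cloud(c);z=c['range_z']
m=(z>0)&(W[...,2]>.163)&(np.arange(420)[:,None]<400)
for y0 in np.arange(-.1,.13,.01):
    s=m&(abs(W[...,1]-y0)<.005)
    if s.any(): q=W[s];i=q[:,2].argmin();print(y0.round(3),'lowest',q[i].round(3))
h=cv2.cvtColor(c['color'],cv2.COLOR_RGB2HSV).astype(int);H,S=h[...,0],h[...,1]
r=((H<6)|(H>174))&(S>130)&(abs(W[...,0]-.62)<.04);p=W[r]
for lo,hi in((.118,.125),(.15,.166)):
    q=p[(p[:,2]>lo)&(p[:,2]<hi)];print(q.min(0).round(4),q.max(0).round(4),cv2.minEnclosingCircle(q[:,:2].astype('float32')))
need(.6228,.0125,.111)
E
```

```text
time_s: 5.4
tool_pos: [0.6236, 0.0138, 0.1481]
tool_rot: [-180.0, -0.0, 2.8]
force: [-0.0, 1.0, -0.3]
grip_width: 0.0325
grasp_force: 0.0
-0.07 lowest [ 0.625 -0.066  0.234]
-0.06 lowest [ 0.626 -0.055  0.163]
-0.05 lowest [ 0.625 -0.053  0.163]
-0.04 lowest [ 0.629 -0.041  0.163]
-0.03 lowest [ 0.662 -0.031  0.239]
-0.02 lowest [ 0.662 -0.02   0.239]
-0.01 lowest [ 0.635 -0.007  0.164]
-0.0 lowest [0.624 0.005 0.163]
0.01 lowest [0.62  0.015 0.163]
0.02 lowest [0.622 0.019 0.163]
0.03 lowest [0.631 0.033 0.165]
0.04 lowest [0.631 0.035 0.165]
0.05 lowest [0.658 0.052 0.24 ]
0.06 lowest [0.622 0.065 0.163]
0.07 lowest [0.625 0.066 0.163]
0.08 lowest [0.619 0.076 0.163]
0.09 lowest [0.624 0.095 0.235]
0.1 lowest [0.644 0.095 0.235]
[ 0.6097 -0.0041  0.1187] [0.6396 0.0289 0.125 ] ((0.6228777170181274, 0.012461070902645588), 0.017198605462908745)
[0.6136 0.0043 0.15  ] [0.6322 0.0212 0.1644] ((0.6228665113449097, 0.01316756196320057), 0.009403558447957039)
pos [0.6231 0.0137 0.1481] rot [1.7999e+02 2.0000e-02 2.8100e+00] need(units of 20mm) [-0.019  0.059  1.854] force [-0.9  0.3 -0.4] grip [0.0352 0.    ] t 5.45
```

```bash
python3 -m jog '[[0.45,0,0.04,0.5,0],[0.45,0,0,0.5,0],[0.45,0,0,0.5,0],[0.45,0,0,0.33,0],[0.45,0,0,0,0],[0,0,0,0,0],[0,0,0,0,0],[0,0,0,0,0],[0,0,0,0,0],[0,0,0,0,0],[0,0,0,0,0]]' 20
python3 -c "
from h import *
need(.6228,.0125,.117)"
```

```text
time_s: 6.37
tool_pos: [0.6239, 0.0129, 0.1121]
tool_rot: [180.0, -0.1, 2.8]
force: [0.4, -0.5, 1.0]
grip_width: 0.0172
grasp_force: 20.0
pos [0.6239 0.0129 0.1121] rot [ 1.7998e+02 -6.0000e-02  2.8000e+00] need(units of 20mm) [-0.055  0.017 -0.247] force [ 0.4 -0.5  1. ] grip [1.72000e-02 1.99999e+01] t 6.3667
```

The cap is gripped at 20 N and 17 mm. I'll lift 6 mm, slide out forwards 60 mm, then check.

```bash
python3 -m jog '[[0,0,0,-0.15,0],[0,0,0,-0.17,0],[0,0,0,0,0],[0,-0.3,0,0,0],[0,-0.4,0,0,0],[0,-0.4,0,0,0],[0,-0.5,0,0,0],[0,-0.5,0,0,0],[0,-0.5,0,0,0],[0,-0.5,0,0,0],[0,0,0,0,0]]'
python3 -c "
from h import *
need(.565,.01,.16)"
```

```text
time_s: 7.28
tool_pos: [0.5593, 0.0096, 0.1179]
tool_rot: [179.9, 0.1, 2.8]
force: [0.3, 0.1, -0.3]
grip_width: 0.0173
grasp_force: 20.0
pos [0.5593 0.0096 0.1179] rot [1.7992e+02 8.0000e-02 2.8000e+00] need(units of 20mm) [ 0.281 -0.003 -2.104] force [ 0.3  0.1 -0.3] grip [1.73000e-02 1.99996e+01] t 7.2833
```

```bash
python3 -m jog '[[0,0,0,-0.7,0],[0,0,0,-0.7,0],[0,0,0,-0.7,0],[0,-0.1,0.4,0,0],[0,-0.2,0.7,0,0],[0,-0.25,0.9,0,0],[0,-0.25,0.9,0,0],[0,-0.25,0.9,0,0],[0,-0.25,0.9,0,0],[0,-0.25,0.9,0,0],[0,-0.25,0.9,0,0],[0,-0.25,0.9,0,0]]'
python3 -m jog '[[0,-0.28,0.9,0,0],[0,-0.28,0.9,0,0],[0,-0.28,0.9,0,0],[0,-0.28,0.9,0,0],[0,-0.28,0.9,0,0],[0,-0.28,0.9,0,0],[0,-0.28,0.9,0,0],[0,-0.1,0.5,0,0],[0,-0.1,0.4,0,0],[0,0,0,0,0],[0,0,0,0,0]]'
python3 - <<'E'
from h import *
need(.4885,-.2945,.16)
c=cam('wrist');t=cam('top');cv2.imwrite('pics/pot.png',np.hstack([cv2.resize(c['color'],(440,330)),cv2.resize(t['color'][200:330,360:500],(355,330),interpolation=3)])[...,::-1])
for n,c in(('w',c),('t',t)):
    W=cloud(c);m=(np.hypot(W[...,0]-.4885,W[...,1]+.2945)<.05)
    q=W[m&(abs(W[...,2]-.045)<.005)];q2=W[m&(abs(W[...,2]-.006)<.005)]
    for s in(q,q2):
        if len(s)>5: print(n,len(s),cv2.minEnclosingCircle(s[:,:2].astype('float32')),s[:,2].mean())
    h=cv2.cvtColor(c['color'],cv2.COLOR_RGB2HSV).astype(int);H,S=h[...,0],h[...,1]
    r=((H<6)|(H>174))&(S>120)&m;p=W[r]
    if len(p):print('red',len(p),p.min(0).round(3),p.max(0).round(3))
E
```

```text
time_s: 8.28
tool_pos: [0.527, -0.1416, 0.1591]
tool_rot: [180.0, 0.0, 2.8]
force: [-0.2, -0.5, -0.3]
grip_width: 0.0174
grasp_force: 20.0
time_s: 9.2
tool_pos: [0.4919, -0.2853, 0.1596]
tool_rot: [-180.0, 0.0, 2.8]
force: [0.8, 0.5, -0.3]
grip_width: 0.0175
grasp_force: 20.0
pos [ 0.4919 -0.2853  0.1596] rot [-179.95    0.      2.81] need(units of 20mm) [-0.19   0.452 -0.02 ] force [ 0.8  0.5 -0.3] grip [1.75000e-02 1.99998e+01] t 9.2
w 614 ((0.487349271774292, -0.2939710021018982), 0.023935969918966293) 0.045790111463302335
w 5718 ((0.488441526889801, -0.29450082778930664), 0.050066832453012466) 0.005625345860396459
red 3018 [ 0.488 -0.299  0.164] [ 0.508 -0.27   0.212]
t 373 ((0.48793044686317444, -0.2930534780025482), 0.04972844570875168) 0.004272095060849451
```

View pics/pot.png

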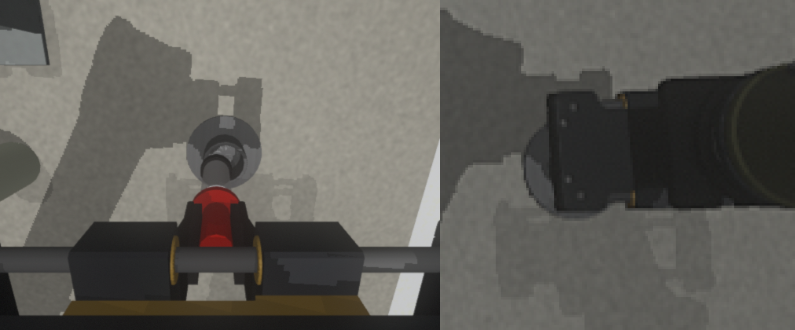

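The wrist view shows the held red cartridge at (215,215) and the pot rim at (225,155). The pot centre measures (0.488, -0.294). I'll centre over it, then lower.

```bash
python3 -m jog '[[0,-0.16,0.43,0,0],[0,0,0,0,0],[0,0,0,0,0],[0,0,0,0.4,0],[0,0,0,0.5,0],[0,0,0,0.5,0],[0,0,0,0,0]]'
python3 -c "
from h import *
need(.489,-.2942,.0925)"
```

```text
time_s: 9.88
tool_pos: [0.4872, -0.2934, 0.1287]
tool_rot: [-179.8, 0.2, 2.8]
force: [0.2, 1.1, -0.6]
grip_width: 0.0173
grasp_force: 20.0
pos [ 0.4872 -0.2934  0.1287] rot [-179.83    0.23    2.82] need(units of 20mm) [0.096 0.048 1.809] force [ 0.2  1.1 -0.6] grip [1.73000e-02 1.99996e+01] t 9.8833
```

```bash
python3 -m jog '[[0,0.06,0.03,0.4,0],[0,0,0,0.4,0],[0,0,0,0.4,0],[0,0,0,0.4,0],[0,0,0,0.15,0],[0,0,0,0,0],[0,0,0,0,0]]'
python3 -c "
from h import *
need(.489,-.2942,.0915)"
```

```text
time_s: 10.47
tool_pos: [0.4902, -0.2951, 0.0968]
tool_rot: [-180.0, 0.0, 2.8]
force: [0.2, -0.5, -0.2]
grip_width: 0.0174
grasp_force: 20.0
pos [ 0.4902 -0.2951  0.0968] rot [-1.7999e+02  1.0000e-02  2.8100e+00] need(units of 20mm) [-0.057 -0.047  0.265] force [ 0.2 -0.5 -0.2] grip [1.74000e-02 1.99996e+01] t 10.4667
```

```bash
python3 -m jog '[[0,-0.05,-0.04,0.1,0],[0,0,0,0.1,0],[0,0,0,0,0],[0,0,0,0,0]]'
python3 -m jog '[[0,0,0,0.05,0],[0,0,0,0,0],[0,0,0,0,0]]'
python3 -m jog '[[0,0,0,0.05,0],[0,0,0,0,0],[0,0,0,0,0]]'
```

```text
time_s: 10.8
tool_pos: [0.4891, -0.2944, 0.093]
tool_rot: [180.0, 0.0, 2.8]
force: [-0.3, -0.2, 0.7]
grip_width: 0.0172
grasp_force: 20.0
time_s: 11.05
tool_pos: [0.4892, -0.2945, 0.0921]
tool_rot: [180.0, -0.0, 2.8]
force: [-0.7, -0.5, -0.7]
grip_width: 0.0174
grasp_force: 20.0
time_s: 11.3
tool_pos: [0.4898, -0.2947, 0.0921]
tool_rot: [179.9, -0.1, 2.8]
force: [0.0, 0.3, 5.1]
grip_width: 0.0173
grasp_force: 20.0
```

There is 5 N of contact on the pot floor. I'll release, rise, look, and start towards the tray.

```bash
python3 -m jog '[[0.4,0,0,0,0],[0.4,0,0,0,0],[0.4,0,0,0,0],[0.4,0,0,0,0],[0.45,0,0,-0.5,0],[0.45,0,0,-0.9,0],[0.45,0,0,-1,0],[0.45,0,0,-1,0],[0.45,0,0,-1,0]]'
python3 - <<'E'
from h import *
need(.51,.237,.175)
c=cam('wrist');W=cloud(c);h=cv2.cvtColor(c['color'],cv2.COLOR_RGB2HSV).astype(int);H,S=h[...,0],h[...,1]
r=((H<6)|(H>174))&(S>120)&(np.hypot(W[...,0]-.4885,W[...,1]+.2945)<.06);p=W[r];print(p.min(0).round(3),p.max(0).round(3))
for lo,hi in((.09,.106),(.135,.15)):
    q=p[(p[:,2]>lo)&(p[:,2]<hi)]
    if len(q):print(cv2.minEnclosingCircle(q[:,:2].astype('float32')),q[:,2].mean())
E
```

```text
time_s: 12.05
tool_pos: [0.4892, -0.2943, 0.1805]
tool_rot: [180.0, -0.0, 2.8]
force: [0.6, -0.4, -0.5]
grip_width: 0.0387
grasp_force: 0.0
pos [ 0.4892 -0.2943  0.1805] rot [ 1.7999e+02 -1.0000e-02  2.8100e+00] need(units of 20mm) [  2.343 -26.48    0.27 ] force [ 0.6 -0.4 -0.5] grip [0.0387 0.    ] t 12.05
[ 0.475 -0.31   0.097] [ 0.505 -0.277  0.144]
((0.48776867985725403, -0.2938804626464844), 0.017289413139224052) 0.10250517227860984
((0.48829352855682373, -0.2938806116580963), 0.0088734682649374) 0.14206185142425284
```

It stands upright in the pot: cap and flange centres agree within 1 mm, cap top at 0.142. On to the fresh one.

```bash
python3 -m jog '[[0.45,0.09,-1,0,0],[0.45,0.09,-1,0,0],[0.45,0.09,-1,0,0],[0.45,0.09,-1,0,0],[0.45,0.09,-1,0,0],[0.45,0.09,-1,0,0],[0.45,0.09,-1,0,0],[0.45,0.09,-1,0,0],[0.45,0.09,-1,0,0],[0.45,0.09,-1,0,0],[0.45,0.09,-1,0,0],[0.45,0.09,-1,0,0]]'
python3 -m jog '[[0.45,0.09,-1,0,0],[0.45,0.09,-1,0,0],[0.45,0.09,-1,0,0],[0.45,0.09,-1,0,0],[0.45,0.09,-1,0,0],[0.45,0.09,-1,0,0],[0.45,0.09,-1,0,0],[0.45,0.09,-1,0,0],[0.45,0.09,-1,0,0],[0.45,0.09,-1,0,0],[0.45,0.09,-1,0,0],[0.45,0,0,0,0]]'
cat > wf.py <<'E'
from h import *
c=cam('wrist');cv2.imwrite('pics/wf.png',c['color'][...,::-1]);W=cloud(c);r=c['color'].astype(int)
m=(r[...,1]>1.5*r[...,0])&(r[...,1]>1.5*r[...,2])&(np.hypot(W[...,0]-.51,W[...,1]-.237)<.06);p=W[m]
print(len(p))
for lo,hi in((.095,.106),(.135,.15)):
    q=p[(p[:,2]>lo)&(p[:,2]<hi)]
    if len(q):print(q.min(0).round(4),q.max(0).round(4),cv2.minEnclosingCircle(q[:,:2].astype('float32')),np.median(q[:,2]))
need(.5105,.237,.175)
E
python3 wf.py
```

```text
time_s: 13.1
tool_pos: [0.499, -0.0526, 0.1794]
tool_rot: [180.0, -0.0, 2.8]
force: [-0.3, -0.2, -0.7]
grip_width: 0.0393
grasp_force: 0.0
time_s: 14.1
tool_pos: [0.5073, 0.1723, 0.1796]
tool_rot: [-179.8, -0.1, 3.2]
force: [0.0, 0.1, 0.2]
grip_width: 0.0395
grasp_force: 0.0
2089
[0.491  0.221  0.0954] [0.525  0.2551 0.106 ] ((0.508179783821106, 0.23794160783290863), 0.017330694943666458) 0.1016120202956301
[0.4994 0.2289 0.135 ] [0.5171 0.2465 0.1437] ((0.5080638527870178, 0.2377607822418213), 0.009268039837479591) 0.14151201079548104
pos [0.5075 0.1698 0.1794] rot [-1.7993e+02 -2.0000e-02  3.0700e+00] need(units of 20mm) [ 0.329 -3.345  0.223] force [-0.1 -0.8  0. ] grip [0.0393 0.    ] t 14.15
```

```bash
python3 -m jog '[[0.45,0.05,-0.85,0,0],[0.45,0.05,-0.85,0,0],[0.45,0.05,-0.85,0,0],[0.45,0.05,-0.84,0,0],[0.45,0,0,0,0],[0.45,0,0,0.6,0],[0.45,0,0,0.6,0],[0.45,0,0,0.3,0],[0.45,0,0,0,0],[0.45,0,0,0,0]]'
python3 wf.py; python3 -c "
from h import *
need(.508,.2378,.0905)"
```

```text
time_s: 14.98
tool_pos: [0.5084, 0.2336, 0.1479]
tool_rot: [179.9, 0.1, 2.7]
force: [0.2, -0.0, 0.1]
grip_width: 0.0396
grasp_force: 0.0
2554
[0.4952 0.2214 0.0955] [0.525  0.2551 0.1057] ((0.5081892609596252, 0.23805460333824158), 0.017314497381448746) 0.1016205504286983
[0.4992 0.2296 0.1351] [0.517  0.247  0.1433] ((0.5082585215568542, 0.23802034556865692), 0.009284897707402706) 0.14149589841327068
pos [0.5088 0.2342 0.1486] rot [1.7998e+02 3.0000e-02 2.7400e+00] need(units of 20mm) [ 0.091 -0.136 -1.319] force [0.3 0.9 0.4] grip [0.0394 0.    ] t 15.0333
pos [0.5088 0.2342 0.1486] rot [1.7998e+02 3.0000e-02 2.7400e+00] need(units of 20mm) [-0.029 -0.184  2.906] force [0.3 0.9 0.4] grip [0.0394 0.    ] t 15.0333
```

View pics/wf.png

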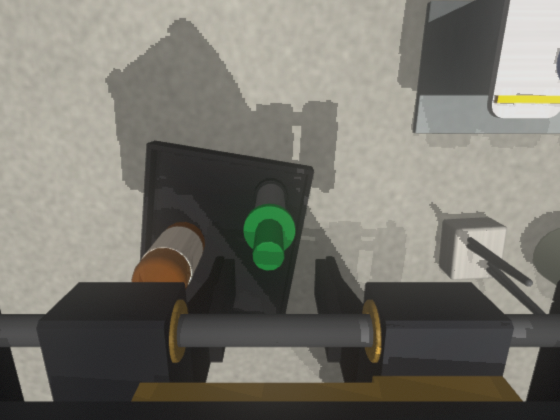

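The fresh green cap at (268,255) sits between the fingers, and the amber bottle at (162,270) is clear of the left finger. I'll lower and grip.

```bash
python3 -m jog '[[0.45,-0.02,-0.18,0.6,0],[0.45,0,0,0.6,0],[0.45,0,0,0.6,0],[0.45,0,0,0.6,0],[0.45,0,0,0.5,0],[0.45,0,0,0,0],[0,0,0,0,0],[0,0,0,0,0],[0,0,0,0,0],[0,0,0,0,0],[0,0,0,0,0],[0,0,0,0,0]]' 20
python3 -c "
from h import *
need(.508,.238,.17)"
```

```text
time_s: 16.03
tool_pos: [0.5086, 0.2384, 0.0915]
tool_rot: [180.0, -0.1, 2.8]
force: [1.3, -1.0, 2.9]
grip_width: 0.0172
grasp_force: 20.0
pos [0.5086 0.2384 0.0915] rot [ 1.7998e+02 -7.0000e-02  2.7900e+00] need(units of 20mm) [-0.029  0.022 -3.924] force [ 1.3 -1.   2.9] grip [1.72000e-02 1.99831e+01] t 16.0333
```

```bash
python3 -m jog '[[0,0,0,-0.4,0],[0,0,0,-0.7,0],[0,0,0,-0.7,0],[0,0,0,-0.7,0],[0,0.4,0.3,0,0],[0,0.4,0.6,0,0],[0,0.4,0.9,0,0],[0,0.4,0.9,0,0],[0,0.2,0.9,0,0],[0,0,0.9,0,0],[0,0,0.9,0,0],[0,0,0.9,0,0]]'
python3 -m jog '[[0,0,0.9,0,0],[0,0,0.9,0,0],[0,0,0.9,0,0],[0,0,0.9,0,0],[0,0,0.8,0,0],[0,0,0.5,0,0],[0,0,0.2,0,0],[0,0,0,0,0],[0,0,0,0,0]]'
python3 -c "
from h import *
need(.556,.0094,.1185)"
```

```text
time_s: 17.03
tool_pos: [0.5506, 0.1116, 0.14]
tool_rot: [180.0, 0.1, 2.7]
force: [0.1, 0.5, -1.3]
grip_width: 0.0172
grasp_force: 20.0
time_s: 17.78
tool_pos: [0.5552, 0.0131, 0.1407]
tool_rot: [-180.0, 0.0, 2.8]
force: [-0.5, -0.3, -0.1]
grip_width: 0.0175
grasp_force: 20.0
pos [0.5552 0.0131 0.1407] rot [-1.7996e+02  2.0000e-02  2.8100e+00] need(units of 20mm) [0.032 0.188 1.111] force [-0.5 -0.3 -0.1] grip [1.75000e-02 1.99778e+01] t 17.7833
```

```bash
python3 -m jog '[[0,0.03,0.18,0,0],[0,0,0,0.5,0],[0,0,0,0.5,0],[0,0,0,0.1,0],[0,0,0,0,0],[0,0,0,0,0]]'
python3 - <<'E'
from h import *
need(.556,.0094,.1185)
c=cam('wrist');s=cam('scene')
im=np.hstack([cv2.resize(c['color'][100:400,120:460],(500,441),interpolation=3),cv2.resize(s['color'][150:300,215:315],(294,441),interpolation=3)])
cv2.imwrite('pics/ins.png',im[...,::-1])
for n,c in(('w',c),('s',s)):
    W=cloud(c);r=c['color'].astype(int)
    m=(r[...,1]>1.5*r[...,0])&(r[...,1]>1.5*r[...,2])&(np.hypot(W[...,0]-.556,W[...,1]-.01)<.05);p=W[m]
    f=p[(p[:,2]<.132)];print(n,len(p),len(f),f.min(0).round(4),f.max(0).round(4),np.percentile(f[:,2],[5,50,95]).round(4))
    pl=W[(abs(W[...,2]-.115)<.006)&(abs(W[...,0]-.63)<.025)&(abs(abs(W[...,1]-.012)-.03)<.007)];print('plate z',np.median(pl[:,2]))
    if n=='w':
        for x in(.602,.606,.615,.622):
            q=W[(abs(W[...,0]-x)<.001)&(abs(W[...,1]-.012)<.02)];on=q[abs(q[:,2]-.117)<.005][:,1];y0=.0125+(x-.6228)*.049
            print(x,'slot edges',on[on<y0].max().round(4) if (on<y0).any() else 0,on[on>y0].min().round(4) if (on>y0).any() else 0,'line y',round(y0,4))
E
```

```text
time_s: 18.28
tool_pos: [0.5557, 0.0094, 0.1184]
tool_rot: [-180.0, 0.1, 2.8]
force: [0.0, 0.4, -1.3]
grip_width: 0.0172
grasp_force: 20.0
pos [0.5557 0.0094 0.1184] rot [-1.7998e+02  5.0000e-02  2.8300e+00] need(units of 20mm) [ 0.016 -0.    -0.005] force [ 0.   0.4 -1.3] grip [1.72000e-02 1.99772e+01] t 18.2833
w 3124 1126 [ 0.5547 -0.0045  0.1224] [0.5723 0.0249 0.1319] [0.1249 0.1285 0.1302]
plate z 0.11671590050457238
0.602 slot edges 0.0037 0.0197 line y 0.0115
0.606 slot edges 0.0039 0.0198 line y 0.0117
0.615 slot edges 0.004 0.0203 line y 0.0121
0.622 slot edges 0.0046 0.0205 line y 0.0125
s 111 50 [ 0.5565 -0.0017  0.1218] [0.5736 0.0243 0.1304] [0.1227 0.1265 0.1287]
plate z 0.11396715375641531
```

View pics/ins.png

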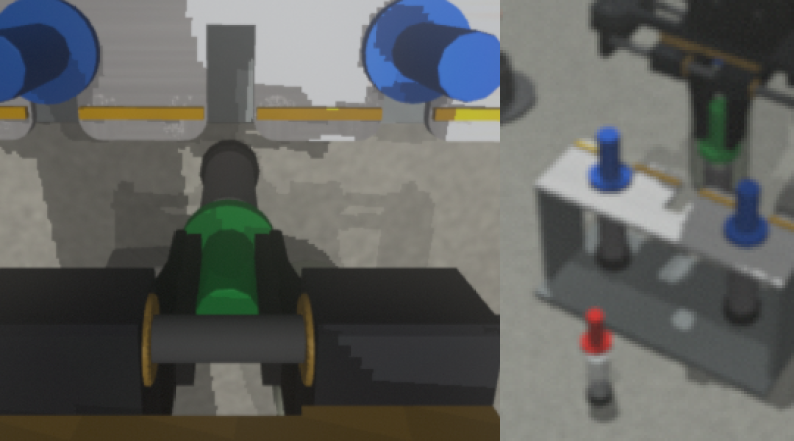

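The empty slot is straight ahead of the held green cartridge: slot at (230,90), cap at (228,265). The slot centre line matches the tool's line within 0.5 mm, and the flange is about 6 mm above the plate. I'll slide in.

```bash
python3 -m jog '[[0,0.3,0,0,0],[0,0.4,0,0,0],[0,0.4,0,0,0],[0,0.4,0,0,0],[0,0.4,0,0,0],[0,0.3,0,0,0],[0,0.3,0,0,0],[0,0.3,0,0,0],[0,0.2,0,0,0],[0,0,0,0,0],[0,0,0,0,0]]'
python3 -c "
from h import *
need(.6235,.0129,.1185)"
```

```text
time_s: 19.3
tool_pos: [0.6159, 0.0121, 0.1188]
tool_rot: [-180.0, 0.0, 2.8]
force: [-0.0, 0.3, -1.7]
grip_width: 0.0172
grasp_force: 20.0
pos [0.6159 0.0121 0.1188] rot [-1.7999e+02  3.0000e-02  2.8100e+00] need(units of 20mm) [ 0.382 -0.02   0.014] force [-0.   0.3 -1.7] grip [1.72000e-02 1.99769e+01] t 19.3
```

```bash
python3 -m jog '[[0,0.19,-0.01,0,0],[0,0.19,-0.01,0,0],[0,0,0,0,0],[0,0,0,0,0],[0,0,0,0.1,0],[0,0,0,0.1,0],[0,0,0,0,0],[0,0,0,0,0]]'
python3 - <<'E'
from h import *
need(.6235,.0129,.1125)
c=cam('wrist');W=cloud(c);r=c['color'].astype(int);h=cv2.cvtColor(c['color'],cv2.COLOR_RGB2HSV).astype(int);H,S=h[...,0],h[...,1]
for nm,m in(('green',(r[...,1]>1.5*r[...,0])&(r[...,1]>1.5*r[...,2])),('blue',(H>108)&(H<125)&(S>130))):
    p=W[m&(abs(W[...,0]-.625)<.03)&(W[...,2]>.11)&(W[...,2]<.132)];print(nm,len(p),p[:,0].max(),np.percentile(p[:,2],[5,50,95]).round(4))
E
```

```text
time_s: 19.97
tool_pos: [0.6232, 0.0126, 0.1146]
tool_rot: [180.0, 0.0, 2.8]
force: [0.3, -0.8, -0.8]
grip_width: 0.0175
grasp_force: 20.0
pos [0.6232 0.0126 0.1146] rot [1.7999e+02 3.0000e-02 2.8000e+00] need(units of 20mm) [ 0.015 -0.012  0.106] force [ 0.3 -0.8 -0.8] grip [1.75000e-02 1.99769e+01] t 19.9667
green 1118 0.639762150738381 [0.1236 0.1248 0.1298]
blue 2935 0.6424939757791029 [0.1216 0.1227 0.1241]
```

Its position matches the old seat, with 2 mm left to go. I'll lower until contact.

```bash
python3 -m jog '[[0,0,0,0.06,0],[0,0,0,0,0],[0,0,0,0,0]]'
python3 -m jog '[[0,0,0,0.05,0],[0,0,0,0,0],[0,0,0,0,0]]'
python3 -m jog '[[0,0,0,0.03,0],[0,0,0,0,0],[0,0,0,0,0]]'
```

```text
time_s: 20.27
tool_pos: [0.6234, 0.0127, 0.1137]
tool_rot: [180.0, 0.0, 2.8]
force: [-0.0, 0.7, -1.3]
grip_width: 0.0176
grasp_force: 20.0
time_s: 20.52
tool_pos: [0.6235, 0.0127, 0.1127]
tool_rot: [180.0, 0.0, 2.8]
force: [-0.6, 0.3, -0.9]
grip_width: 0.0177
grasp_force: 20.0
time_s: 20.77
tool_pos: [0.6236, 0.0127, 0.1125]
tool_rot: [180.0, -0.0, 2.8]
force: [-0.8, 0.0, 3.6]
grip_width: 0.0173
grasp_force: 20.0
```

Contact came at 0.1125, the same height as the seated spent one. Releasing and rising.

```bash
python3 -m jog '[[0.4,0,0,0,0],[0.4,0,0,0,0],[0.4,0,0,0,0],[0.4,0,0,0,0],[0.4,0,0,-0.4,0],[0.4,0,0,-0.8,0],[0.4,0,0,-1,0],[0.4,0,0,-1,0],[0.4,0,0,-1,0],[0.4,-1,0,-0.5,0],[0.4,-1,0,-0.5,0],[0.4,0,0,0,0]]'
python3 - <<'E'
from h import *
c=cam('wrist');s=cam('scene');t=cam('top')
im=np.zeros((420,800,3),'uint8');im[:300,:400]=cv2.resize(c['color'],(400,300));im[:,400:]=cv2.resize(s['color'][140:310,180:342],(400,420),interpolation=3)
im[300:,:400]=cv2.resize(t['color'][200:320,80:480],(400,120))
cv2.imwrite('pics/end.png',im[...,::-1])
W=cloud(c);r=c['color'].astype(int);h=cv2.cvtColor(c['color'],cv2.COLOR_RGB2HSV).astype(int);H,S=h[...,0],h[...,1]
for nm,m in(('green',(r[...,1]>1.5*r[...,0])&(r[...,1]>1.5*r[...,2])),('blue',(H>108)&(H<125)&(S>130))):
  k,l,st,ce=cv2.connectedComponentsWithStats((m&(abs(W[...,0]-.625)<.03)).astype('uint8'))
  for i in range(1,k):
    if st[i,4]<100: continue
    for lo,hi in((.117,.126),(.156,.166)):
        q=W[l==i];q=q[(q[:,2]>lo)&(q[:,2]<hi)]
        if len(q):print(nm,np.round(cv2.minEnclosingCircle(q[:,:2].astype('float32'))[0],4),np.median(q[:,2]).round(4))
E
```

```text
time_s: 21.77
tool_pos: [0.5824, 0.0114, 0.2193]
tool_rot: [179.9, -0.1, 2.8]
force: [0.9, 0.2, 1.0]
grip_width: 0.0346
grasp_force: 0.0
green [0.6232 0.0133] 0.1227
green [0.6229 0.0134] 0.1626
blue [0.6194 0.0723] 0.1226
blue [0.6196 0.0722] 0.1626
blue [ 0.6257 -0.0473] 0.1227
blue [ 0.6259 -0.0472] 0.1626
```

View pics/end.png

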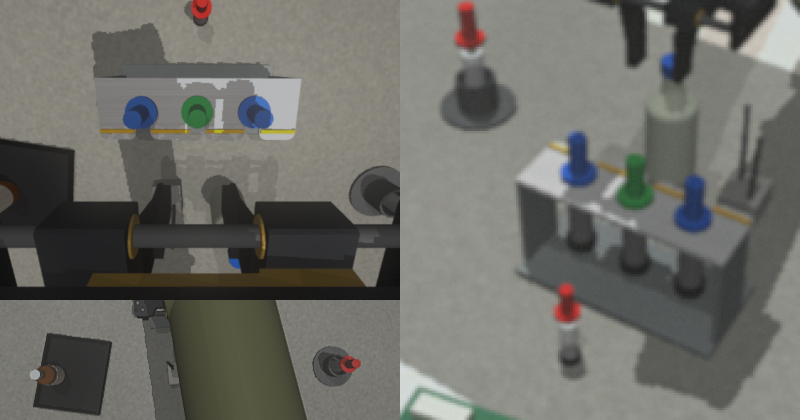

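The green cartridge at (635,180) hangs upright in the middle slot, level with both blues (flange z 0.1227, blues 0.1226 and 0.1227). The red one stands in the pot at (470,60). The blues, bottles and tweezers haven't moved, and the gripper is clear, so I'm handing in.

```bash
python3 -c "
from cell import env
print(env.sign_off())"
```

```text
the job is handed in; nothing more can be done
None
```

The job is handed in at about 22 s: the spent cartridge stands upright in the return pot, and the fresh one is fully seated in the middle slot (slot_b), level with the two blue ones; nothing else was moved.

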